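# Load the tube drilling jig

## Task

Load the drilling jig: with the fingertips, gently roll the tube offcut up the sloped chute and over the crest so that it drops into the seat against the end stop and cannot roll back. Then push the hinged drill plate over and fully down onto its two rest pins. Do not pick the tube up or take it out of the chute, do not flick it, leave the other things on the bench alone, and finish with the hand clear.

Things in the scene. Friction and masses are not known exactly. Their poses are not given: they have to be found in the camera images.
- jig: Drilling jig screwed to the bench: aluminium base plate 300 x 110 x 10 mm with a sloped steel chute, a seat, an end stop and a hinged drill plate. Origin: centre of the base's underside, on the bench. x runs level, uphill along the chute towards the end stop; z up; symmetrical about its x-z plane. Beside the seat (x 42 to 110 mm) cheeks with inner faces at y = +-33 rise to z = 62 mm.
- chute: Sloped steel gutter of the jig, open at the top, 66 mm wide inside, 180 mm long. Origin: on its floor at the foot of the low lip, mid-width; x runs up along the floor (9 degrees above level), z square to the floor. Side walls stand 16 mm above the floor; the low lip at x = 0 is 8 mm high and 3 mm thick, with nothing behind it.
- crest (a point): Top end of the chute floor, mid-width, at jig x = 60, z = 44.5 mm (the low lip's foot is at jig x = -118, z = 16 mm). From here the seat falls 20 degrees to the end stop, so a tube past the crest rolls into the seat by itself and cannot roll back.
- tube: Steel tube offcut, 48 mm outside diameter, 60 mm long, about 240 g, lying across the chute and free to roll. At the start it rests against the low lip. Origin: its centre. Its y axis runs along the tube, across the chute; x and z turn as it rolls. It rolls back down the chute if let go below the crest.
- seat (a point): Where the tube's centre is when it sits fully in the seat against the end stop: jig x = 86, z = 60.6 mm (8 mm lower than on the crest). The end stop is an upright plate 78 mm wide, its face at jig x = 110 mm, 15 mm thick, top at z = 82 mm; two hinge ears on it reach z = 100 mm.
- pins (a point): Mid-way between the tops of the two rest pins, at jig x = 52, z = 88 mm. The pins are 10 mm in diameter and stand at jig y = +-42.5 mm, outside the chute walls.
- leaf (a joint): Drill plate angle, rad: 0 closed, level on the rest pins over the seat, its top at jig z = 98 mm, clearing a seated tube by 3 mm (it cannot close on an unseated one); 1.57 upright. It starts leaning back at 1.75 to 2.0; limit 2.1. Slightly stiff hinge: it stays put near upright and falls shut once tipped some 35 degrees past upright towards the chute.
- leaf_hinge (a point): Middle of the drill plate's hinge axis, above the end stop at jig x = 117.5, z = 93 mm; the axis is along the jig's y. The plate is aluminium, 10 mm thick, 96 mm wide (across the chute), 200 g.
- leaf_edge (a point): Middle of the drill plate's free edge, 72 mm from the hinge axis, half-way through its thickness.
- offcut: Bystander: another steel tube offcut, 48 mm diameter, 75 mm tall, standing on end on the bench. Origin: centre of its underside.
- jar: Bystander: glass screw jar with a screw lid, 68 mm diameter, 95 mm tall, standing. Origin: centre of its underside.
- cap: Bystander: black plastic post cap, 62 mm diameter, 32 mm tall, lying on its flat underside. Origin: centre of its underside.
- wrench: Bystander: steel combination wrench, 170 mm long and under 15 mm thick, lying flat on the bench along its own x. Origin: centre of its underside.
Things that resemble listed ones, but are neither listed nor needed, are in the scene too. What is shaped like the tube but blue, orange or pink is not meant.

How it is judged:
On the way, in this order (a step that is already met when the one before it is completed fails the run):
1. the tube lies in the seat against the end stop, with the drill plate still open (x of tube in the frame of jig between 0.082 and 0.09 m and z of tube in the frame of jig below 0.064 m and value of joint leaf above 1.2 rad), for 0.3 s.
2. the drill plate is down on its rest pins over the seated tube (x of tube in the frame of jig between 0.082 and 0.09 m and z of tube in the frame of jig below 0.064 m and value of joint leaf below 0.06 rad), for 0.2 s.
At the end, for the whole second after the job is handed in: The tube is at rest in the seat against the end stop (centre within 4 mm of its seated place along the jig, and dropped below the crest), the drill plate is down (within 0.06 rad of closed), and the bystanders are within 15 mm of where they stood (all of step 2 and linear speed of tube below 0.02 m/s and distance of each of offcut, jar, cap, wrench from where it was at the start of the episode below 0.015 m); the robot touches nothing.
It fails at once if the tube is lifted off the chute (more than 8 mm) (z of tube in the frame of chute above 0.032 m).
It fails at once if the tube leaves the chute (x of tube in the frame of chute below 0 m or y of tube in the frame of chute above 0.02 m or y of tube in the frame of chute below -0.02 m).
It fails at once if the tube is flicked (faster than 0.8 m/s) (linear speed of tube above 0.8 m/s).
It fails at once if another thing on the bench is moved more than 15 mm or knocked over (distance of any of offcut, jar, cap, wrench from where it was at the start of the episode above 0.015 m or angle between any of offcut, jar, cap, wrench's own z axis and vertical above 0.35 rad).
It also fails if it takes over 51 s, if anything falls off the work surface, if the arm or the gripper's body presses on something with over 40 N, if the wrist force passes 120 N, or if a joint passes its speed limit or range.

## Robot

A 6-joint arm with a two-finger parallel gripper is mounted at the origin on the work surface. World frame = base frame: x ahead of the robot, y to its left, z up, the work surface at z = 0. Lengths are in m, angles in rad, forces in N, time in s.
With the tool pointing down it reaches from about 0.35 to 0.775 m from the base axis. Payload 5.5 kg.
Tool frame: the origin (TCP) lies on the centre line of the jaws, within the pads' length; the fingertips stand 11 mm ahead of it and the grasp point (between the pads) lies 8 mm behind it; z points along the fingers, y is the line along which they close (so a half turn about z gives the same grasp; the last joint's range is limited). The gripper opens to 85 mm and grips with 20 to 120 N. Pads are 22 mm wide; open, the fingers measure 114 mm over their backs; the gripper's body (76 mm by 85 mm) begins 54 mm behind the grasp point. The pads swing forward as they close: fully open they stand 13 mm farther back than shut.
Start: joints at [-1.404, 0.313, 0.046, 1.304, 0, 1.431], TCP at [0.174, -0.548, 0.242] pointing down, gripper open.
Joint ranges: [-2.76, 2.76], [-0.86, 1.69], [-1.03, 1.26], [-2.2, 2.34], [-1.47, 1.5], [-3.14, 3.14]. Speed limits (rad/s): [2.57, 2.57, 3.14, 3.14, 3.14, 3.14].

## Interface

Orientations are given as a unit quaternion [w, x, y, z].
In Python, from workcell import get_state, eyes, env gives the robot as it stands.
- The arm moves only by the shell command python3 -m inch 'ROWS' [OPENING] [FORCE]. ROWS is JSON, one flat list of numbers, 4 for each row, row after row: the shift along the tool's x, y, z in cm, then the turn about the tool's z in rad. A call has exactly 5 rows; each row shifts and turns the commanded pose from where the row before left it, along the tool's axes as they then stand; what a row does not reach is not made up. A row lasts 1/12 s, in which the tool goes at most 41.7 mm and 7.16 degrees, less where a joint would pass 70% of its speed; a pose out of reach is approached as far as the arm can. A call is refused whole if a number of a shift passes 4.17 or a number of a turn 0.125, either way. A call with a gripper value outside its range is refused whole. OPENING is the opening, from -1 (shut) to 1 (fully open), set as the call begins (- or left out, the last holds). The fingers move at their own pace and stop on an object; FORCE is the grip in N (left out, the last holds). Time passes only in rows, so rows that do not move let the fingers close, or fill a call up. It gives the time, the measured TCP pose, the force, the opening and the grip force at its end, in the units of the state.
- get_state(): the state, without advancing time (a new reading comes with each control period).
- eyes.read_camera(name): name is "side" or "top"; returns the picture (400x640x3 uint8, red, green, blue); there is no depth.
- eyes.camera_info(name): a dict with "fovy" (degrees; the focal length in pixels is half the picture's height over the tangent of half this angle, whatever the lens; pixels are square), "cx", "cy" (the principal point, pixels), "xyz" and "orientation" of the camera in the world. Camera axes: x right, y down, z forward; pixel columns grow to the right and rows downward; lengths in m; the calibration is good to about 2 mm. A picture is of the moment at which its call begins. camera_info takes no time and is no camera call.
- env.hand_in(): hands the job in; it is judged then, once.
The state is a dict: "clock": time; "joint_pos": joint angles; "qvel": joint speeds; "tau": joint torques, N m; "tcp_pos": TCP position; "orientation": TCP orientation; "wrist_force": force on the tool from outside, world axes, zero at the start; "ft_torque": the same for the moment, N m; "finger_gap": finger opening in m; "grip_force": force on a finger pad.
Only numpy, scipy, OpenCV 4.12 (cv2) and the standard library are available. Lean on these libraries where they do the work, as an engineer would, in place of code of your own. Each camera call takes 0.05 s, during which the arm holds its last target. There are 200 camera calls.

## Working session

There is one attempt and no reset: what is moved stays moved. The work goes in short steps, Python scripts to look and compute and a shell command to move; the robot and the scene stay as the last step left them, time stands still between calls to the robot, and variables do not carry over. Pictures are saved under pics/ and viewed, at most 10 in all, crops included, and the job is handed in when it is done.

```bash
mkdir -p pics
python3 - <<'E'
from workcell import get_state, eyes, env
import cv2, numpy as np
for n in("side","top"):
    im=eyes.read_camera(n); cv2.imwrite(f"pics/{n}0.png",im[:,:,::-1]); print(n,eyes.camera_info(n))
print(get_state())
E
```

```text
side {'fovy': 57.56955447754571, 'cx': 319.1080549562655, 'cy': 198.74737717098276, 'xyz': array([ 0.39909936, -0.49943152,  0.69145178]), 'orientation': array([-0.33409559,  0.91739185, -0.20413431,  0.07142493])}
top {'fovy': 50.68086402122967, 'cx': 318.96424711573604, 'cy': 193.86034671136053, 'xyz': array([ 0.45615454, -0.03712667,  1.1684179 ]), 'orientation': array([ 0.04518484, -0.6948684 ,  0.7168083 , -0.03608457])}
{'clock': 0.1, 'joint_pos': array([-1.40360265e+00,  3.13915312e-01,  4.51060346e-02,  1.30365212e+00,
       -1.08641361e-05,  1.43120469e+00]), 'qvel': array([ 0.00030787, -0.00167057,  0.00200603,  0.00029182,  0.00018164,
       -0.00015063]), 'tau': array([ 3.79864359e-03, -4.81724346e+01,  2.99244851e+01,  1.26842372e-02,
       -1.24766612e-05, -5.87998727e-06]), 'tcp_pos': array([ 0.17356365, -0.54770373,  0.24150924]), 'orientation': array([-8.32379661e-04,  9.88258053e-01,  1.52791778e-01, -1.69209990e-05]), 'wrist_force': array([-0.06239343,  0.14612001, -0.55296224]), 'ft_torque': array([-0.01820308, -0.01613412,  0.00398226]), 'grip_force': 0.0, 'finger_gap': 0.08566671431917694}
```

View pics/side0.png

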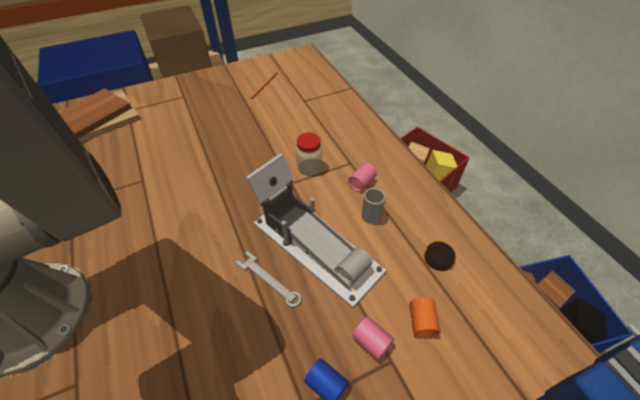

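View pics/top0.png

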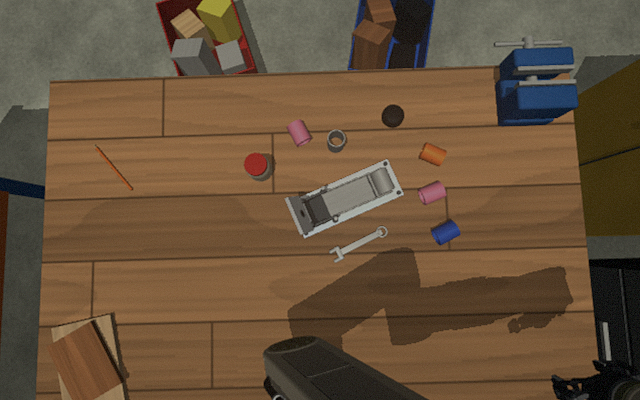

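The top view shows the jig from about (295,212) at the hinge end to (395,177) at the low end. These could be taken for the tube:
- the grey tube lying in the chute, top (380,180) / side (353,265)
- the standing grey offcut, top (337,140)
- the pink tubes, top (300,132) and (431,192)
- the orange tube, top (432,154)
- the blue tube, top (445,232)

I choose the grey one in the chute and will check it in a close crop.

Run:
```python
import cv2, numpy as np
a=cv2.imread("pics/top0.png")[150:250,270:420]; b=cv2.imread("pics/side0.png")[150:310,235:400]
a=cv2.resize(a,None,fx=3,fy=3,interpolation=cv2.INTER_CUBIC); b=cv2.resize(b,None,fx=2,fy=2,interpolation=cv2.INTER_CUBIC)
c=np.zeros((325,800,3),np.uint8); c[:300,:450]=a; c[:320,460:790]=b
cv2.imwrite("pics/crop1.png",c)
```

```text
(no output)
```

View pics/crop1.png

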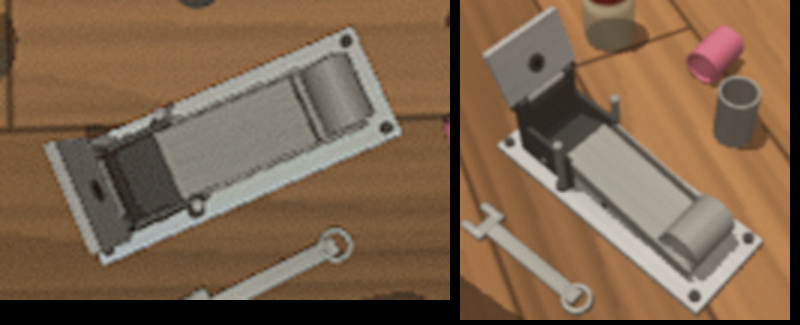

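The crop confirms the choice: the grey tube lies in the chute at the low end, at top px (380,180). The base corners show up clearly in both views, and the leaf leans back at the hinge end.

```bash
cat > h.py <<'E'
import numpy as np, cv2
from scipy.spatial.transform import Rotation as R
from workcell import get_state, eyes, env
rot=lambda q:R.from_quat(np.r_[q[1:],q[0]])
def ray(n,uv):
    c=eyes.camera_info(n); f=200/np.tan(np.radians(c["fovy"]/2))
    return c["xyz"], rot(c["orientation"]).apply([(uv[0]-c["cx"])/f,(uv[1]-c["cy"])/f,1])
def onz(n,uv,z):
    o,d=ray(n,uv); return (o+d*(z-o[2])/d[2])
def proj(n,p):
    c=eyes.camera_info(n); f=200/np.tan(np.radians(c["fovy"]/2))
    q=rot(c["orientation"]).inv().apply(np.asarray(p)-c["xyz"]); return q[...,:2]/q[...,2:]*f+[c["cx"],c["cy"]]
E
python3 - <<'E'
from h import *
# jig-plane corners (z=.01): (-.15,-?) order measured
P={n:np.array([onz(n,p,.01) for p in l]).round(4) for n,l in dict(top=[(387.7,159.3),(403.3,193.7),(305,238)],side=[(386,270),(354,306),(254.5,223)]).items()}
print(P)
loc=np.array([[-.15,-.055],[-.15,.055],[.15,.055]])
for n,l in P.items():
  for s in(1,-1):
    L=loc*[1,s]; q=l[:,:2]; m=L.mean(0); k=q.mean(0)
    z=((q-k)@[1,1j])@np.conj((L-m)@[1,1j]); th=np.angle(z); c,sn=np.cos(th),np.sin(th); Rm=np.array([[c,-sn],[sn,c]])
    o=k-Rm@m; print(n,s,o.round(4),th.round(4),(np.linalg.norm((L@Rm.T+o)-q,axis=1)*1e3).round(1))
for nm,p,z in(("offcut",(337,137),.075),("jar",(256,164),.095),("cap",(393,115),.032)): print(nm,onz("top",p,z))
print(rot(get_state()["orientation"]).as_matrix().round(3))
E
```

```text
{'top': array([[ 0.6808, -0.2182,  0.01  ],
       [ 0.5832, -0.2564,  0.01  ],
       [ 0.4702,  0.0175,  0.01  ]]), 'side': array([[ 0.6814, -0.2168,  0.01  ],
       [ 0.583 , -0.2578,  0.01  ],
       [ 0.4706,  0.017 ,  0.01  ]])}
top 1 [ 0.5764 -0.0991] 1.9543 [2.7 3.  2.1]
top -1 [ 0.5298 -0.1299] 2.3555 [101.3 108.9   7.9]
side 1 [ 0.5765 -0.0993] 1.9564 [2.6 1.6 2.5]
side -1 [ 0.5301 -0.1301] 2.3545 [102.6 109.9   7.7]
offcut [ 0.73250986 -0.07722757  0.075     ]
jar [0.66322597 0.1352089  0.095     ]
cap [ 0.80020676 -0.23544609  0.032     ]
[[ 0.953  0.302 -0.   ]
 [ 0.302 -0.953  0.002]
 [ 0.    -0.002 -1.   ]]
```

```bash
python3 -m inch '[3.53,-1.08,0,0,3.53,-1.08,0,0,3.53,-1.08,0,0,3.53,-1.08,0,0,3.53,-1.08,0,0]' -1 40
python3 -m inch '[3.53,-1.08,0,0,3.53,-1.08,0,0,3.53,-1.08,0,0,3.53,-1.08,0,0,3.53,-1.08,0,0]'
python3 -m inch '[3.53,-1.08,0,0,3.53,-1.08,0,0,3.53,-1.08,0,0,3.53,-1.08,0,0,3.53,-1.08,0,0]'
for i in 1 2; do python3 -m inch '[0,0,0,-0.12,0,0,0,-0.12,0,0,0,-0.12,0,0,0,-0.12,0,0,0,-0.12]'; done
python3 -m inch '[0,0,0,-0.12,0,0,0,-0.12,0,0,0,-0.12,0,0,0,-0.092,0,0,0,0]'
cat >> h.py <<'E'
O=np.array([.5758,-.1,0]); YAW=1.959; J=R.from_euler('z',YAW)
w=lambda p:J.apply(p)+O
def where(tgt=None):
    s=get_state(); M=rot(s["orientation"]); t=J.inv().apply(s["tcp_pos"]-O)
    x=M.as_matrix()[:,0]; print("t",round(s["clock"],2),"tcp jig mm",(t*1e3).round(1),"yaw err",round(float(np.arctan2(x[1],x[0])-YAW),4),"zax",M.as_matrix()[:,2].round(3),"F",s["wrist_force"].round(1),"gap",round(s["finger_gap"],4))
    if tgt is not None: print("shift cm",(M.inv().apply(w(np.array(tgt)/1e3)-s["tcp_pos"])*100).round(2))
E
python3 -c "
from h import *
where([-150,0,120])
for n in('top','side'):
  im=cv2.imread(f'pics/{n}0.png')
  print(n,proj(n,w(np.array([[-.104,0,.0425],[.052,.0425,.088],[.052,-.0425,.088],[.12,0,.082]]))).round(1).tolist())"
```

```text
clock: 0.52
tcp_pos: [0.3265, -0.4421, 0.2419]
orientation: [-0.0, 0.988, 0.152, -0.0]
wrist_force: [-0.1, -0.6, 0.1]
finger_gap: 0.0259
grip_force: 0.0
clock: 0.93
tcp_pos: [0.4787, -0.3371, 0.2419]
orientation: [-0.0, 0.988, 0.153, -0.0]
wrist_force: [-0.0, 0.4, 0.0]
finger_gap: -0.0002
grip_force: 0.0
clock: 1.35
tcp_pos: [0.6306, -0.2324, 0.2417]
orientation: [-0.0, 0.988, 0.153, -0.0]
wrist_force: [0.3, -0.7, -0.5]
finger_gap: -0.0001
grip_force: 0.0
clock: 1.77
tcp_pos: [0.6294, -0.2335, 0.2414]
orientation: [-0.001, 0.898, 0.441, -0.0]
wrist_force: [-0.3, 0.3, 0.4]
finger_gap: -0.0001
grip_force: 0.0
clock: 2.18
tcp_pos: [0.6292, -0.2337, 0.2416]
orientation: [-0.001, 0.727, 0.686, -0.0]
wrist_force: [0.4, 0.0, -0.1]
finger_gap: 0.0
grip_force: 0.0
clock: 2.6
tcp_pos: [0.6292, -0.2337, 0.2416]
orientation: [-0.001, 0.557, 0.831, -0.0]
wrist_force: [-0.5, -0.4, -0.6]
finger_gap: -0.0002
grip_force: 0.0
t 2.6 tcp jig mm [-144.     1.2  241.6] yaw err 0.002 zax [-0.001  0.001 -1.   ] F [-0.5 -0.4 -0.6] gap -0.0002
shift cm [-0.61  0.13 12.16]
top [[382.5, 181.2], [336.5, 218.3], [322.9, 188.2], [305.6, 214.1]]
side [[354.6, 266.3], [283.8, 223.1], [312.4, 199.6], [276.7, 196.2]]
```

```bash
python3 -m inch '[-0.6,0.12,3.5,0,0,0,4,0,0,0,4,0,0,0,4,0,0,0,2.5,0]'; python3 -m inch '[0,0,1,0,0,0,0.9,0,0,0,0,0,0,0,0,0,0,0,0,0]'; python3 -c "
from h import *
where([-139,0,43])
a=eyes.read_camera('top')[150:250,270:420]; b=eyes.read_camera('side')[150:310,235:400]
c=np.zeros((325,800,3),np.uint8); c[:300,:450]=cv2.resize(a,None,fx=3,fy=3); c[:320,460:790]=cv2.resize(b,None,fx=2,fy=2)
cv2.imwrite('pics/crop2.png',c[:,:,::-1])"
```

```text
clock: 3.02
tcp_pos: [0.6304, -0.2377, 0.0574]
orientation: [-0.003, 0.559, 0.829, -0.0]
wrist_force: [-1.3, 0.4, 0.1]
finger_gap: -0.0001
grip_force: 0.0
clock: 3.43
tcp_pos: [0.6345, -0.2398, 0.0457]
orientation: [0.002, 0.558, 0.83, 0.0]
wrist_force: [0.1, -0.8, 0.5]
finger_gap: -0.0001
grip_force: 0.0
t 3.43 tcp jig mm [-151.6   -1.4   45.7] yaw err -0.0006 zax [ 0.004 -0.002 -1.   ] F [ 0.1 -0.8  0.5] gap -0.0001
shift cm [ 1.26 -0.14  0.27]
```

View pics/crop2.png

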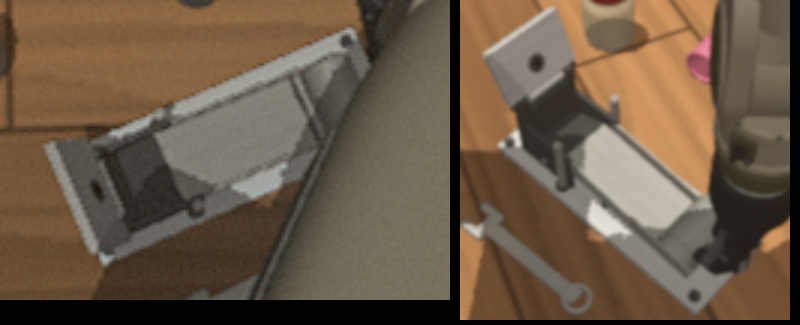

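The fingers stand behind the tube at the low lip (side crop about (715,240)), and nothing else is near. Now the gentle push.

```bash
python3 -m inch '[0.4,-0.1,0.1,0,0.4,0,0.1,0,0.4,0,0,0,0.4,0,-0.06,0,0.4,0,-0.06,0]'; python3 -m inch '[0.5,0,-0.08,0,0.5,0,-0.08,0,0.5,0,-0.08,0,0.5,0,-0.08,0,0.5,0,-0.08,0]';  python3 -c "
from h import *
where()
b=eyes.read_camera('side')[130:310,235:400]
cv2.imwrite('pics/s3.png',cv2.resize(b,None,fx=3,fy=3)[:,:,::-1])"
```

```text
clock: 3.95
tcp_pos: [0.6247, -0.2208, 0.043]
orientation: [0.001, 0.558, 0.83, -0.0]
wrist_force: [0.8, -1.7, 0.9]
finger_gap: -0.0001
grip_force: 0.8
clock: 4.37
tcp_pos: [0.6147, -0.1972, 0.0466]
orientation: [0.0, 0.557, 0.83, -0.0]
wrist_force: [1.1, -1.9, 0.9]
finger_gap: 0.0
grip_force: 0.8
t 4.37 tcp jig mm [-104.7    0.7   46.6] yaw err -0.0001 zax [ 0. -0. -1.] F [ 1.1 -1.9  0.9] gap 0.0
```

View pics/s3.png

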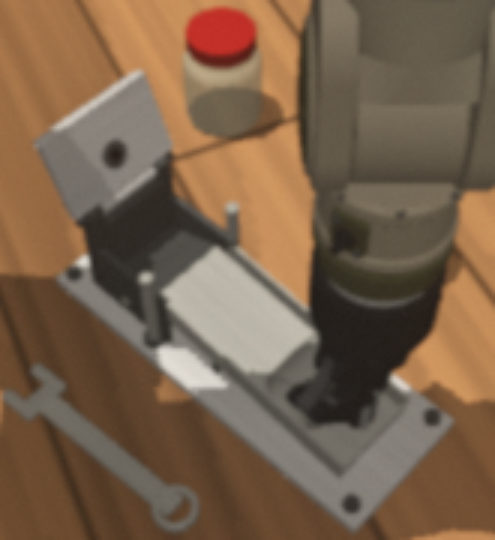

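The tube is rolling ahead of the fingertips, now at about (290,375) in the crop. I'll continue.

```bash
for i in 1 2 3; do python3 -m inch '[0.6,0,-0.1,0,0.6,0,-0.1,0,0.6,0,-0.1,0,0.6,0,-0.1,0,0.6,0,-0.1,0]' | grep wrist; done; python3 -c "
from h import *
where([20,0,68])"
```

```text
wrist_force: [0.2, -1.6, 1.2]
wrist_force: [0.9, -0.2, 0.4]
wrist_force: [1.3, -2.2, 1.0]
t 5.67 tcp jig mm [-14.6   0.8  61.6] yaw err -0.0002 zax [ 0. -0. -1.] F [ 1.3 -2.2  1. ] gap -0.0
shift cm [ 3.46  0.07 -0.64]
```

```bash
for i in 1 2; do python3 -m inch '[0.5,0,-0.09,0,0.5,0,-0.09,0,0.5,0,-0.09,0,0.5,0,-0.09,0,0.5,0,-0.09,0]' | grep wrist; done;  python3 -c "
from h import *
where([32,0,68])
b=eyes.read_camera('side')[130:310,235:400]
cv2.imwrite('pics/s4.png',cv2.resize(b,None,fx=3,fy=3)[:,:,::-1])"
```

```text
wrist_force: [0.7, -1.9, 1.2]
wrist_force: [-0.6, 0.1, 0.1]
t 6.5 tcp jig mm [35.9  1.1 70.2] yaw err 0.0 zax [-0.001  0.001 -1.   ] F [-0.6  0.1  0.1] gap 0.0006
shift cm [-0.39  0.11  0.22]
```

View pics/s4.png

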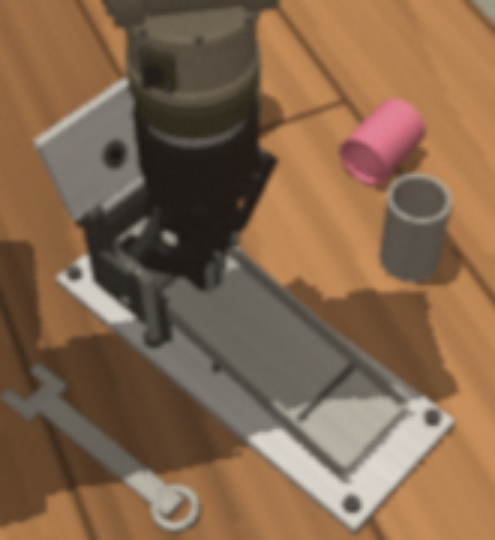

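The force dropped as the tube went over the crest, so the chute is empty (crop (300,360)) and the tube is in the seat area. I'll lift straight up and check.

```bash
python3 -m inch '[-0.3,0.1,-0.5,0,0,0,-3.5,0,0,0,-4,0,0,0,-4,0,0,0,-3.5,0]'; python3 -m inch '[3.8,0,0,0,3.8,0,0,0,3.8,0,0,0,3.8,0,0,0,2,0,0,0]'; python3 -c "
from h import *
where([190,0,200])
a=eyes.read_camera('top')[150:250,270:420]; b=eyes.read_camera('side')[150:310,235:400]
c=np.zeros((325,800,3),np.uint8); c[:300,:450]=cv2.resize(a,None,fx=3,fy=3); c[:320,460:790]=cv2.resize(b,None,fx=2,fy=2)
cv2.imwrite('pics/crop5.png',c[:,:,::-1])
print('edge a',[(a_,proj('side',w([.1175-.072*np.cos(a_),0,.093+.072*np.sin(a_)])).round(1)) for a_ in (1.75,1.85,1.95)])"
```

```text
clock: 6.97
tcp_pos: [0.5642, -0.0707, 0.2283]
orientation: [0.001, 0.558, 0.83, 0.0]
wrist_force: [-0.1, 0.7, -0.0]
finger_gap: -0.0
grip_force: 0.0
clock: 7.38
tcp_pos: [0.4972, 0.0913, 0.226]
orientation: [-0.0, 0.557, 0.831, 0.0]
wrist_force: [1.1, 0.5, -0.6]
finger_gap: 0.0001
grip_force: 0.0
t 7.38 tcp jig mm [206.8   0.3 226. ] yaw err 0.0015 zax [-0.     0.001 -1.   ] F [ 1.1  0.5 -0.6] gap 0.0001
shift cm [-1.69  0.03  2.6 ]
edge a [(1.75, array([269.4, 167.6])), (1.85, array([267.2, 166.5])), (1.95, array([265.1, 165.8]))]
```

View pics/crop5.png

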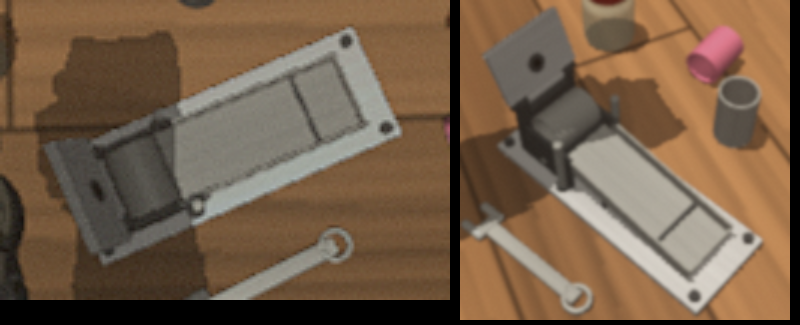

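The tube sits in the seat against the end stop: crop top (145,185) and side (565,112). The leaf is still open, so next I'll push it over from behind.

```bash
python3 -m inch '[0,0,2.5,0,0,0,3,0,0,0,2,0,0,0,0,0,0,0,0,0]'|head -2;  python3 -m inch '[-1.5,0,0,0,-1.5,0,0,0,-1,0,0,0,-0.8,0,0,0,-0.8,0,0,0]'; python3 -m inch '[-0.8,0,0,0,-0.8,0,0,0,-0.8,0,0,0,-0.8,0,0,0,0,0,0,0]'; python3 -c "
from h import *
where([97,0,151])"
```

```text
clock: 7.9
tcp_pos: [0.4986, 0.0879, 0.1499]
clock: 8.32
tcp_pos: [0.5211, 0.0362, 0.1517]
orientation: [0.001, 0.558, 0.83, 0.001]
wrist_force: [0.5, 0.9, 1.1]
finger_gap: -0.0003
grip_force: 0.8
clock: 8.73
tcp_pos: [0.5329, 0.0058, 0.1503]
orientation: [0.0, 0.558, 0.83, -0.0]
wrist_force: [0.7, 0.8, -0.4]
finger_gap: -0.0005
grip_force: 0.0
t 8.73 tcp jig mm [114.1  -0.3 150.3] yaw err -0.0015 zax [ 0.    -0.001 -1.   ] F [ 0.7  0.8 -0.4] gap -0.0005
shift cm [-1.71 -0.03 -0.07]
```

```bash
python3 -m inch '[-0.7,0,0,0,-0.7,0,0,0,-0.7,0,0,0,-0.7,0,0,0,0,0,0,0]'; python3 -m inch '[-0.6,0,0,0,-0.6,0,0,0,-0.6,0,0,0,0,0,0,0,0,0,0,0]'; python3 -c "
from h import *
where([70,0,130])
b=eyes.read_camera('side')[130:310,235:400]
cv2.imwrite('pics/s6.png',cv2.resize(b,None,fx=3,fy=3)[:,:,::-1])"
```

```text
clock: 9.15
tcp_pos: [0.5437, -0.0201, 0.1506]
orientation: [0.001, 0.558, 0.83, -0.0]
wrist_force: [0.7, -0.0, 0.0]
finger_gap: 0.0001
grip_force: 0.0
clock: 9.57
tcp_pos: [0.5498, -0.0357, 0.1505]
orientation: [0.0, 0.558, 0.83, -0.0]
wrist_force: [0.0, 0.9, -0.4]
finger_gap: -0.0
grip_force: 0.0
t 9.57 tcp jig mm [ 69.4  -0.3 150.5] yaw err -0.0009 zax [ 0. -0. -1.] F [ 0.   0.9 -0.4] gap -0.0
shift cm [ 0.06 -0.03  2.05]
```

View pics/s6.png

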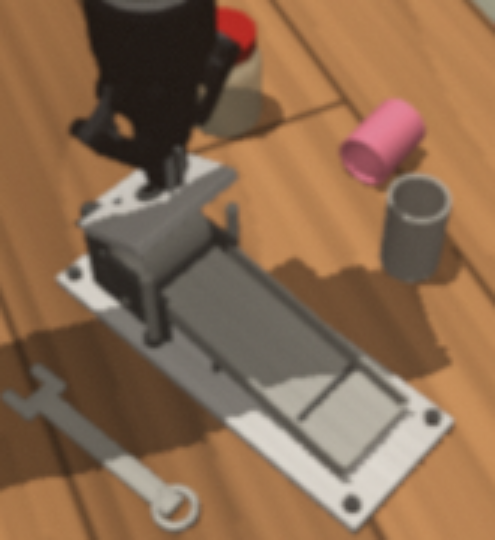

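The plate is tipped partway closed, with its edge around (160,220) in the crop. Now I'll press it down gently.

```bash
python3 -m inch '[0,0,0.7,0,0,0,0.7,0,0,0,0.7,0,0,0,0.7,0,0,0,0.5,0]'|grep -v grip; python3 -m inch '[-0.1,0,0.2,0,-0.1,0,0.2,0,-0.1,0,0.1,0,-0.1,0,0.1,0,0,0,0,0]' |grep -v grip; python3 -c "
from h import *
where([64,0,109])"
```

```text
clock: 10.03
tcp_pos: [0.5489, -0.035, 0.116]
orientation: [-0.001, 0.557, 0.83, -0.0]
wrist_force: [-0.2, -0.1, -0.8]
finger_gap: -0.0
clock: 10.45
tcp_pos: [0.5514, -0.0393, 0.1116]
orientation: [0.0, 0.558, 0.83, 0.0]
wrist_force: [-0.0, -0.4, 0.0]
finger_gap: -0.0
t 10.45 tcp jig mm [ 65.4  -0.4 111.6] yaw err -0.0004 zax [ 0. -0. -1.] F [-0.  -0.4  0. ] gap -0.0
shift cm [-0.14 -0.04  0.26]
```

```bash
python3 -m inch '[0,0,0.1,0,0,0,0.1,0,0,0,0.1,0,0,0,0.05,0,0,0,0,0]'|grep -E 'tcp|wrist';  python3 -m inch '[0,0,-0.5,0,0,0,-3,0,0,0,-4,0,0,0,-4,0,0,0,-2,0]'|grep -E 'tcp|wrist'; python3 -m inch '[-4,0,0,0,-4,0,0,0,-4,0,0,0,-4,0,0,0,-4,0,0,0]'|grep -E 'tcp|wrist'; python3 -c "
from h import *
where()
a=eyes.read_camera('top')[100:250,230:420]; b=eyes.read_camera('side')[110:310,215:400]
c=np.zeros((410,800,3),np.uint8); c[:300,:380]=cv2.resize(a,None,fx=2,fy=2); c[:400,400:770]=cv2.resize(b,None,fx=2,fy=2)
cv2.imwrite('pics/crop7.png',c[:,:,::-1])
print([(n,a_,proj(n,w([[.1175-.072*np.cos(a_),y,.093+.072*np.sin(a_)+.005] for y in(-.048,.048)])).round(1).tolist()) for n in ('side','top') for a_ in (0,.1)])"
```

```text
tcp_pos: [0.5514, -0.0391, 0.109]
wrist_force: [-2.3, -0.8, 6.2]
tcp_pos: [0.5525, -0.0392, 0.2481]
wrist_force: [0.4, -0.8, 0.5]
tcp_pos: [0.6273, -0.2257, 0.2434]
wrist_force: [0.5, 0.0, 0.1]
t 11.7 tcp jig mm [-1.359e+02 -1.000e-01  2.434e+02] yaw err 0.0002 zax [ 0.001 -0.    -1.   ] F [0.5 0.  0.1] gap 0.0001
[('side', 0, [[316.2, 196.7], [283.7, 223.5]]), ('side', 0.1, [[316.1, 194.4], [283.3, 221.3]]), ('top', 0, [[324.4, 184.7], [339.8, 219.0]]), ('top', 0.1, [[324.2, 184.4], [339.8, 218.9]])]
```

View pics/crop7.png

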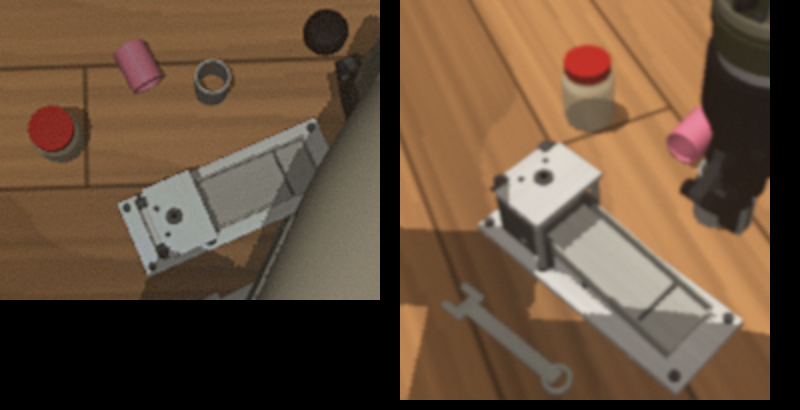

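The picture shows the plate lying level on its pins, with edge corners at side px (316,199) and (286,226), as predicted for closed. Contact came at z = 98 mm with 6 N. The bystanders are where they were and the hand is clear.

```bash
python3 -c "
from workcell import env
print(env.hand_in())"
```

```text
the job is handed in; nothing more can be done
None
```

I handed the job in with the tube in its seat against the end stop, the drill plate pressed down on its pins, the bystanders where they stood as far as the last pictures show, and the hand clear (no verdict was returned).

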